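# Close a snap lid by running the fingertips along its tabs

### The job

Close the snap lid of the shipping box: set the closed fingertips on the press tab at the pull-loop end and press it down, then in one stroke run the fingertips along the row to the other end, so that all four tabs are pushed down home. Press gently, do not lift the fingertips away from the row before the last tab is down, and pick up or disturb nothing else, including the ribbon roll on the lid.

Things in the scene. Friction and masses are not known exactly. Their poses are not given: they have to be found in the camera images.
- snap_box: fixed grey box, white lid 150 (its x) by 310 mm (its y), flat lid top 84 mm above the table. Origin: centre of its underside; y runs along the row of tabs to the end with the pull loop (left seen from the robot), z up. Tabs at x = -0.045, y = 0.084, 0.026, -0.032, -0.090. Pull loop: fixed low handle 14 mm high, 64 mm long along x, at x = 0.03, y = 0.135, behind the row
- tab_1 (a joint): press tab 1 of 4, counted from the pull-loop end: m pressed down, 0 standing up (top 12 mm above the lid), home from 0.0065 on, 0.010 at its hard stop (top 2 mm above the lid): the last 3.5 mm are spare travel. Yields to about 3 N, has no spring and stays where it is pushed
- tab_1_top (a point): centre of the flat top of press tab 1; moves with the tab. The tab is 24 mm across the row; along the row its flat top is 9 mm long, and both ends slope down at 26 degrees so that a fingertip sliding along the row rides over it and pushes it down; tabs are 58 mm apart
- tab_2 (a joint): press tab 2 of 4, counted from the pull-loop end: m pressed down, 0 standing up (top 12 mm above the lid), home from 0.0065 on, 0.010 at its hard stop (top 2 mm above the lid): the last 3.5 mm are spare travel. Yields to about 3 N, has no spring and stays where it is pushed
- tab_2_top (a point): centre of the flat top of press tab 2; moves with the tab. The tab is 24 mm across the row; along the row its flat top is 9 mm long, and both ends slope down at 26 degrees so that a fingertip sliding along the row rides over it and pushes it down; tabs are 58 mm apart
- tab_3 (a joint): press tab 3 of 4, counted from the pull-loop end: m pressed down, 0 standing up (top 12 mm above the lid), home from 0.0065 on, 0.010 at its hard stop (top 2 mm above the lid): the last 3.5 mm are spare travel. Yields to about 3 N, has no spring and stays where it is pushed
- tab_3_top (a point): centre of the flat top of press tab 3; moves with the tab. The tab is 24 mm across the row; along the row its flat top is 9 mm long, and both ends slope down at 26 degrees so that a fingertip sliding along the row rides over it and pushes it down; tabs are 58 mm apart
- tab_4 (a joint): press tab 4 of 4, counted from the pull-loop end: m pressed down, 0 standing up (top 12 mm above the lid), home from 0.0065 on, 0.010 at its hard stop (top 2 mm above the lid): the last 3.5 mm are spare travel. Yields to about 3 N, has no spring and stays where it is pushed
- tab_4_top (a point): centre of the flat top of press tab 4; moves with the tab. The tab is 24 mm across the row; along the row its flat top is 9 mm long, and both ends slope down at 26 degrees so that a fingertip sliding along the row rides over it and pushes it down; tabs are 58 mm apart
- gold_roll: small flat roll of gold ribbon, 54 mm across, 14 mm high, lying on the lid behind the row; loose, not part of the job; origin at the centre of its underside
- tin: small round tin, 66 mm across, 57 mm high; loose, not part of the job; origin at the centre of its underside
- tape: roll of tape lying flat, 72 mm across, 25 mm high; loose, not part of the job; origin at the centre of its underside
- gift_box: small gift carton with a bow, 50x62x66 mm; loose, not part of the job; origin at the centre of its underside
- staples: stapler, 135x34x49 mm; loose, not part of the job; origin at the centre of its underside
- pack_a: flat wrapped biscuit, 80x56x11 mm; loose, not part of the job; origin at the centre of its underside
- pack_b: flat wrapped biscuit, 80x56x11 mm; loose, not part of the job; origin at the centre of its underside

How it is judged:
By the outcome, as a careful person would: the job done as asked, in the order asked, and still so for the second after the job is handed in, with the robot touching nothing.
It also fails if it takes over 32 s, if anything falls off the work surface, if the arm or the gripper's body presses on something with over 40 N, if the wrist force passes 120 N, or if a joint passes its speed limit or range.

### The arm

A 6-joint arm with a two-finger parallel gripper is mounted at the origin on a cart in front of the work surface, level with it; the furniture and walls round the work are solid. World frame = base frame: x ahead of the robot, y to its left, z up, the work surface at z = 0. Lengths are in m, angles in degrees, forces in N, time in s.
With the tool pointing down it reaches from about 0.35 to 0.875 m from the base axis. Payload 4.2 kg.
Tool frame: the origin (TCP) lies on the centre line of the jaws, within the pads' length; the fingertips stand 22 mm ahead of it and the grasp point (between the pads) lies 3 mm ahead of it (r.tcp_to_tips is the distance from the TCP to the fingertips, in m); z points along the fingers, y is the line along which they close (so a half turn about z gives the same grasp; the last joint's range is limited). The gripper opens to 87 mm and grips with 3 to 60 N. Pads are 19 mm wide; open, the fingers measure 117 mm over their backs; the gripper's body (75 mm by 190 mm) begins 51 mm behind the grasp point.
Start: joints at [-62.303, 22.042, 0.453, 0, -68.411, -14.817], TCP at [0.139, -0.609, 0.22] pointing down, gripper open.
Joint ranges: [-179.83, 179.83], [-69.29, 118.12], [-61.27, 80.66], [-181.25, 117.63], [-171.15, -9.14], [-177.46, 177.46]. Speed limits (degrees/s): [159.86, 159.86, 180, 180, 180, 180].

### API

Orientations are given as a 3x3 rotation matrix whose columns are the frame's x, y, z axes.
In Python, from station import r gives the robot as it stands.
- The arm moves only by the tool apply_moves, never from a script. Its argument "plan" is a list of rows, each an object with "grip": the opening, from 0 (shut) to 1 (fully open); "offset": the shift along the tool's x, y, z in cm, a list of three; "spin": the turn about the tool's z in rad. A call has 1 to 5 rows; each row is the pose to reach, as a shift and turn from the pose commanded when the call began, along the tool's axes at that moment; what a row does not reach only later rows make up. A row lasts 1/10 s, in which the tool goes at most 50 mm and 8.59 degrees, less where a joint would pass 70% of its speed; a pose out of reach is approached as far as the arm can. A call with a gripper value outside its range is refused whole. The fingers move at their own pace and stop on an object; the grip force is fixed at half the most. Time passes only in rows, so rows that repeat a pose let the fingers close. It gives the time, the measured TCP pose, the force, the opening and the grip force at its end, in the units of the state.
- r.sense(): the state, without advancing time (a new reading comes with each control period).
- r.capture(name): name is "scene" or "top"; returns a dict with "img" (384x512x3 uint8, blue, green, red), "depth" (384x512 float32, m along the optical axis (not along the pixel's ray), 0 where there is no reading), "mtx" (3x3 intrinsics, pixels), "R" (3x3) and "t" (3): a world point X has camera coordinates R X + t. Camera axes: x right, y down, z forward; pixel columns grow to the right and rows downward; lengths in m; the calibration is good to about 2 mm. A picture is of the moment at which its call begins.
- r.finish_job(): hands the job in; it is judged then, once.
The state is a dict: "time_s": time; "joints": joint angles; "joint_velocities": joint speeds; "effort": joint torques, N m; "tcp_pos": TCP position; "ee_rot": TCP orientation; "wrist_force": force on the tool from outside, world axes, zero at the start; "moment": the same for the moment, N m; "gripper_width": opening from 0.0 (shut) to 1.0 (fully open); "gripper_force": force on a finger pad.
Only numpy, scipy, OpenCV 4.12 (cv2) and the standard library are available. Lean on these libraries where they do the work, as an engineer would, in place of code of your own. Each camera call takes 0.05 s, during which the arm holds its last target. There are 200 camera calls.

## Working session

There is one attempt and no reset: what is moved stays moved. The work goes in short steps, Python scripts to look and compute and a tool call to move; the robot and the scene stay as the last step left them, time stands still between calls to the robot, and variables do not carry over. Pictures are saved under pics/ and viewed, at most 10 in all, crops included, and the job is handed in when it is done.

Besides the shell and the picture viewer there is one more tool, called after "Request:" as a command line: name --argument value ..., lists and objects as JSON in quotes. apply_moves: Moves the arm, as the interface text tells. Its arguments: {"type":"object","properties":{"plan":{"type":"array"}},"required":["plan"]}

```bash
mkdir -p pics; ls
python3 - <<'E'
from station import r
import cv2, numpy as np
for n in ("scene","top"):
    c=r.capture(n); cv2.imwrite(f"pics/{n}1.png",c["img"]); np.savez(f"{n}1.npz",**c)
    print(n,c["mtx"].tolist(),c["R"].round(3).tolist(),c["t"].round(3).tolist())
s=r.sense(); print(s["time_s"],s["tcp_pos"],s["ee_rot"],s["wrist_force"],s["gripper_width"],r.tcp_to_tips)
E
```

```text
pics
scene [[406.75404962050993, 0.0, 253.17361553470528], [0.0, 406.75404962050993, 189.62838512830103], [0.0, 0.0, 1.0]] [[0.625, 0.781, 0.004], [0.391, -0.308, -0.867], [-0.676, 0.544, -0.498]] [-0.269, -0.16, 2.126]
top [[421.9349056753312, 0.0, 261.83507371677837], [0.0, 421.9349056753312, 194.51072854971315], [0.0, 0.0, 1.0]] [[-0.029, -1.0, 0.002], [-0.996, 0.029, -0.09], [0.09, -0.004, -0.996]] [-0.047, 0.512, 1.477]
0.1 [ 0.13921305 -0.60873295  0.21898255] [[-9.74870482e-01 -2.22771821e-01 -5.08825958e-04]
 [-2.22772388e-01  9.74868685e-01  1.87343659e-03]
 [ 7.86896108e-05  1.93971041e-03 -9.99998116e-01]] [0.0161891  0.08345377 1.11429833] 1.0011125795921514 0.022
```

View pics/top1.png

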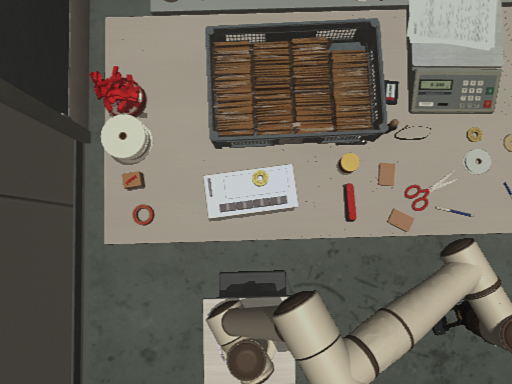

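View pics/scene1.png

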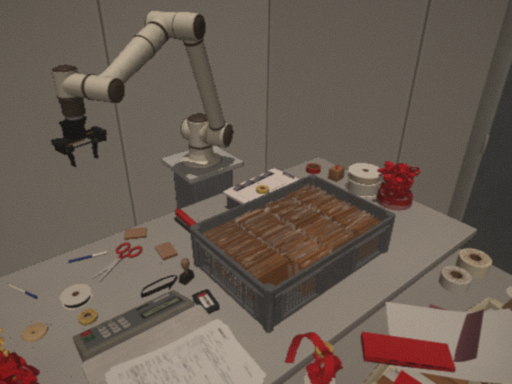

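The top view shows the white lid at px (204–298, 165–218), with the tab row near (220–288, 210–199), the gold roll at (260,178) and the pull loop near (210,186). The scene view shows the row at about (235–300, 172–190). Next I'll enlarge both.

Run:
```python
import cv2, numpy as np
a=cv2.imread("pics/top1.png")[158:226,198:304]; b=cv2.imread("pics/scene1.png")[160:225,218:308]
a=cv2.resize(a,None,fx=7,fy=7,interpolation=cv2.INTER_CUBIC); b=cv2.resize(b,None,fx=8,fy=8,interpolation=cv2.INTER_CUBIC)
cv2.imwrite("pics/ct.png",a); cv2.imwrite("pics/cs.png",b)
```

```text
(no output)
```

View pics/ct.png

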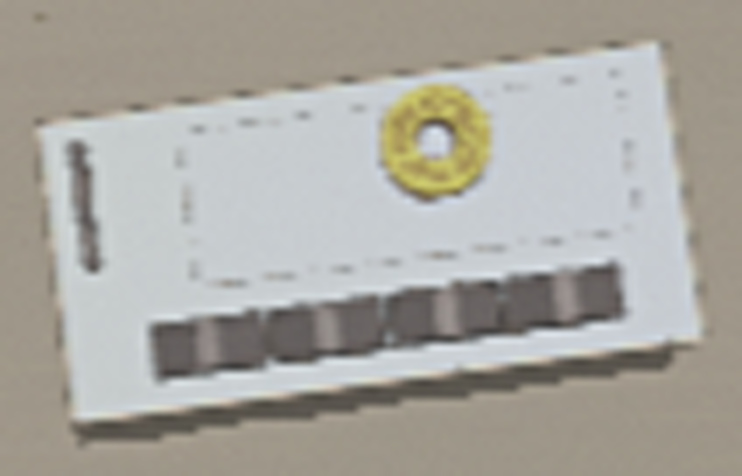

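View pics/cs.png

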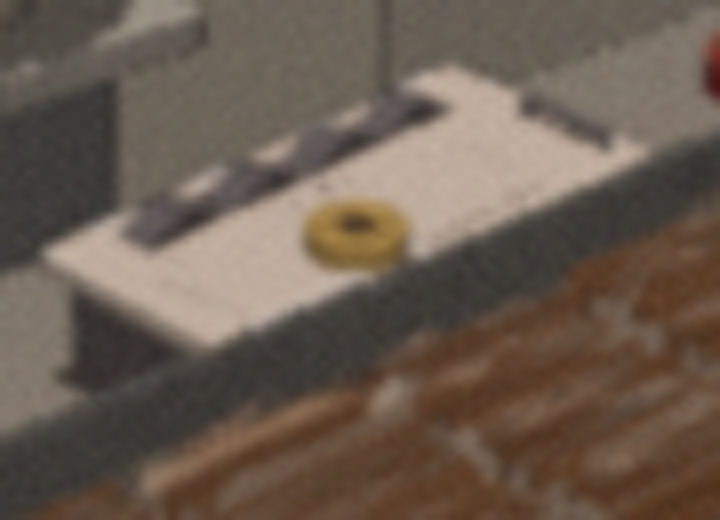

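The top crop shows the flat tab tops (light bands) at crop px (208,343), (328,328), (449,309) and (568,293), and the lid corners at (40,125), (660,42), (702,338) and (75,425). In the scene crop the same corners are at (648,153), (205,348), (45,252) and (447,65).

```bash
cat > h.py <<'E'
import numpy as np, cv2
def ray(c,uv):
    d=c["R"].T@np.linalg.solve(c["mtx"],[*uv,1]); return -c["R"].T@c["t"], d
def atz(c,uv,z):
    o,d=ray(c,uv); return o+d*(z-o[2])/d[2]
def tri(c1,u1,c2,u2):
    P=[c["mtx"]@np.c_[c["R"],c["t"]] for c in (c1,c2)]
    X=cv2.triangulatePoints(P[0],P[1],np.array(u1,float),np.array(u2,float)).ravel(); return X[:3]/X[3]
E
python3 - <<'E'
from h import *
T=np.load("top1.npz");S=np.load("scene1.npz")
t=lambda p:(np.array(p)+.5)/7-.5+[198,158]
s=lambda p:(np.array(p)+.5)/8-.5+[218,160]
for a,b in [((40,125),(648,153)),((660,42),(205,348)),((702,338),(45,252)),((75,425),(447,65))]:
    print("tri",tri(T,t(a),S,s(b)).round(4),"z84",atz(T,t(a),.084).round(4), atz(S,s(b),.084).round(4))
tabs=[atz(T,t(p),.096) for p in [(208,343),(328,328),(449,309),(568,293)]]
print(np.round(tabs,4)); 
A=np.array(tabs); v=np.polyfit([.084,.026,-.032,-.090],A[:,:2],1); print("fit",v, np.degrees(np.arctan2(-v[0][0],v[0][1])))
# depth of lid & tabs
def dep(p):
    u=t(p).round().astype(int); z=T["depth"][u[1],u[0]]; o,d=ray(T,u); return (o+d*z).round(4)
for p in [(250,220),(520,190),(300,385),(208,343),(328,328),(449,309),(568,293)]: print(p,dep(p))
E
```

```text
tri [0.5762 0.1363 0.0815] z84 [0.5762 0.1364 0.084 ] [0.5792 0.1322 0.084 ]
tri [ 0.6021 -0.1752  0.0893] z84 [ 0.6084 -0.1682  0.084 ] [ 0.5899 -0.1785  0.084 ]
tri [ 0.4624 -0.1839  0.0821] z84 [ 0.4625 -0.1834  0.084 ] [ 0.4648 -0.186   0.084 ]
tri [0.4285 0.1213 0.0812] z84 [0.4292 0.1219 0.084 ] [0.432  0.1163 0.084 ]
[[ 0.4663  0.0557  0.096 ]
 [ 0.4719 -0.0023  0.096 ]
 [ 0.4793 -0.0608  0.096 ]
 [ 0.4854 -0.1185  0.096 ]]
fit [[-0.11164972  1.00185981]
 [ 0.4753935  -0.02847209]] 6.358944107059479
(250, 220) [0.5268 0.0359 0.0823]
(520, 190) [ 0.5366 -0.0977  0.0825]
(300, 385) [0.444  0.014  0.0835]
(208, 343) [0.4649 0.0567 0.0962]
(328, 328) [ 0.4734 -0.0008  0.0953]
(449, 309) [ 0.4785 -0.0618  0.0935]
(568, 293) [ 0.487  -0.1196  0.0942]
```

The box yaw is about 6.25° and the row passes through (0.475, -0.028). Tab 1 is near (0.466, 0.055) and tab 4 near (0.485, -0.118). I'll start the transit with the gripper closing and turning so that tool y lines up with the row.

Request:
apply_moves --plan '[{"grip": 0, "offset": [-3.5, 3.4, 0], "spin": 0.03}, {"grip": 0, "offset": [-7, 6.8, 0], "spin": 0.06}, {"grip": 0, "offset": [-10.5, 10.2, 0], "spin": 0.09}, {"grip": 0, "offset": [-14, 13.6, 0], "spin": 0.116}, {"grip": 0, "offset": [-17.5, 17, 0], "spin": 0.116}]'

```text
time_s: 0.6
tcp_pos: [0.2725, -0.4027, 0.2196]
ee_rot: [[-0.994, -0.108, -0.0], [-0.108, 0.994, 0.001], [0.0, 0.001, -1.0]]
wrist_force: [1.6, 0.1, 0.5]
gripper_width: 0.63
gripper_force: 0.0
```

Request:
apply_moves --plan '[{"grip": 0, "offset": [-2.4, 4.2, 0], "spin": 0}, {"grip": 0, "offset": [-4.8, 8.4, 0], "spin": 0}, {"grip": 0, "offset": [-7.2, 12.6, 0], "spin": 0}, {"grip": 0, "offset": [-9.6, 16.8, 0], "spin": 0}, {"grip": 0, "offset": [-12.0, 21.0, 0], "spin": 0}]'

```text
time_s: 1.1
tcp_pos: [0.3686, -0.1808, 0.2199]
ee_rot: [[-0.994, -0.108, 0.0], [-0.108, 0.994, 0.0], [-0.0, 0.0, -1.0]]
wrist_force: [2.3, -0.7, -0.0]
gripper_width: 0.173
gripper_force: 0.0
```

Request:
apply_moves --plan '[{"grip": 0, "offset": [-2.4, 4.2, 0], "spin": 0}, {"grip": 0, "offset": [-4.8, 8.4, 1], "spin": 0}, {"grip": 0, "offset": [-7.2, 12.6, 2], "spin": 0}, {"grip": 0, "offset": [-9.6, 16.8, 4], "spin": 0}, {"grip": 0, "offset": [-11.0, 20.0, 5], "spin": 0}]'

```text
time_s: 1.6
tcp_pos: [0.4562, 0.0303, 0.1687]
ee_rot: [[-0.994, -0.11, -0.001], [-0.11, 0.994, -0.0], [0.001, -0.0, -1.0]]
wrist_force: [-0.2, -1.1, -0.3]
gripper_width: 0.005
gripper_force: 0.0
```

Request:
apply_moves --plan '[{"grip": 0, "offset": [-0.6, 1.2, 1], "spin": 0}, {"grip": 0, "offset": [-1.2, 2.4, 2.5], "spin": 0}, {"grip": 0, "offset": [-1.2, 2.4, 3], "spin": 0}, {"grip": 0, "offset": [-1.2, 2.4, 3], "spin": 0}]'

```text
time_s: 2.0
tcp_pos: [0.4645, 0.0524, 0.1391]
ee_rot: [[-0.994, -0.108, -0.003], [-0.108, 0.994, -0.001], [0.003, -0.001, -1.0]]
wrist_force: [-1.0, 0.5, -0.4]
gripper_width: 0.006
gripper_force: 0.0
```

Run:
```python
from station import r
import cv2, numpy as np
from h import *
s=r.sense(); print(s["time_s"],s["tcp_pos"].round(4),s["wrist_force"].round(2))
tip=s["tcp_pos"]+s["ee_rot"][:,2]*.022
out=[]
for n,(x,y) in (("scene",(228,130)),("top",(190,150))):
    c=r.capture(n); np.savez(f"{n}2.npz",**c)
    p=c["R"]@tip+c["t"]; p=c["mtx"]@p/p[2]; print(n,"tip px",p[:2].round(1))
    k=c["img"][y:y+80,x:x+110]; out.append(cv2.resize(k,None,fx=7,fy=7,interpolation=cv2.INTER_CUBIC)[:295 if n=="x" else 560])
cv2.imwrite("pics/s2.png",out[0]); cv2.imwrite("pics/t2.png",out[1])
```

```text
2.0 [0.4645 0.0524 0.1391] [-1.03  0.47 -0.36]
scene tip px [267.5 167.6]
top tip px [227.8 206.7]
```

View pics/s2.png

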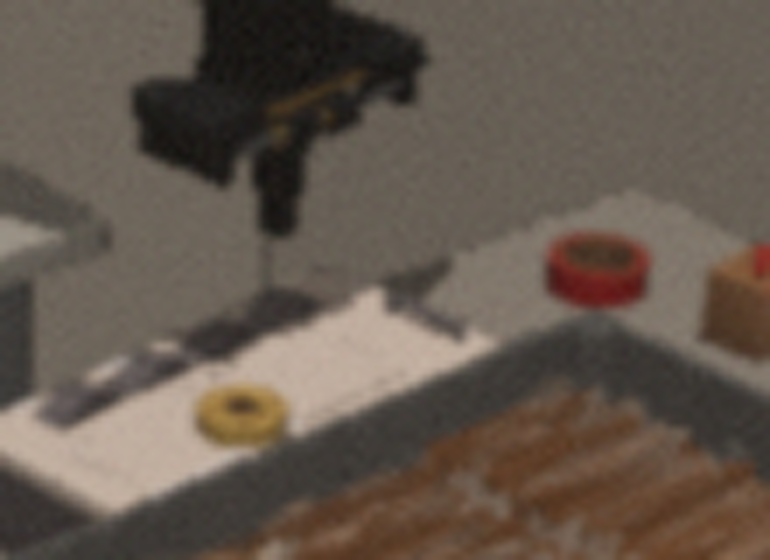

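View pics/t2.png

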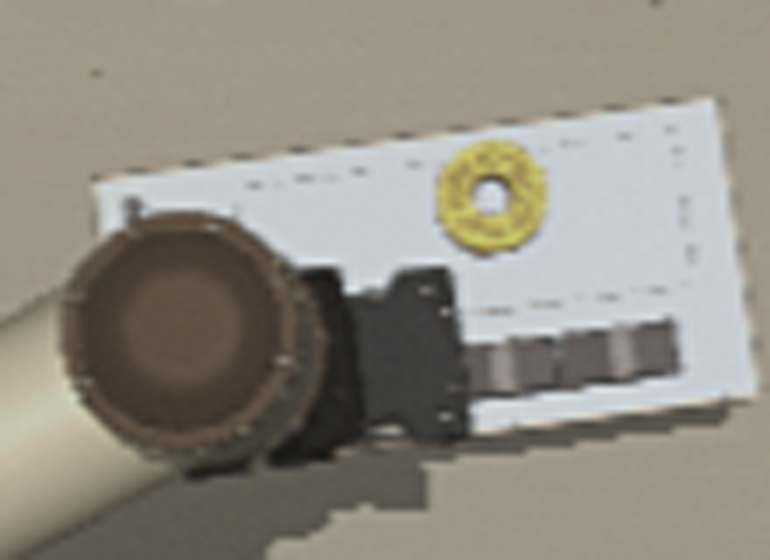

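The scene crop shows the fingertip apparently ending at px (267.6,163.6), about 4 px above the projected tip (267.5,167.6). The top crop shows the wrist covering tabs 1–2, with the roll untouched. I'll check the tip height in the depth data before I press.

Run:
```python
from h import *
c=np.load("scene2.npz")
for v in range(156,175):
    row=[]
    for u in range(263,273):
        o,d=ray(c,(u,v)); X=o+d*c["depth"][v,u]; row.append("%.2f/%.3f"%(X[0],X[2]))
    print(v,*row)
```

```text
156 -0.59/-0.467 0.45/0.171 0.46/0.175 0.47/0.178 0.48/0.182 0.48/0.180 0.47/0.177 0.47/0.175 0.47/0.173 -0.53/-0.454
157 -0.60/-0.482 -0.61/-0.489 0.46/0.170 0.47/0.177 0.47/0.175 0.48/0.179 0.47/0.171 0.47/0.169 0.48/0.172 -0.52/-0.460
158 -0.61/-0.495 -0.60/-0.496 0.46/0.162 0.47/0.167 0.47/0.168 0.48/0.172 0.47/0.168 0.47/0.162 -0.53/-0.474 -0.53/-0.476
159 -0.60/-0.498 -0.60/-0.504 0.46/0.160 0.46/0.160 0.47/0.164 0.48/0.165 0.47/0.162 0.47/0.162 -0.54/-0.484 -0.53/-0.483
160 -0.60/-0.512 -0.61/-0.521 0.46/0.155 0.46/0.155 0.47/0.160 0.47/0.160 0.47/0.156 0.47/0.157 -0.54/-0.495 -0.51/-0.478
161 -0.60/-0.516 -0.59/-0.515 0.46/0.150 0.46/0.151 0.47/0.153 0.48/0.157 0.47/0.151 0.48/0.155 -0.54/-0.502 -0.52/-0.497
162 -0.60/-0.527 -0.60/-0.530 0.47/0.150 0.47/0.149 0.47/0.149 0.48/0.151 0.47/0.146 0.47/0.144 -0.54/-0.515 -0.52/-0.502
163 -0.60/-0.537 -0.61/-0.547 -0.59/-0.539 -0.61/-0.554 0.47/0.142 0.47/0.146 0.48/0.144 -0.57/-0.539 -0.54/-0.524 -0.54/-0.525
164 -0.62/-0.556 -0.59/-0.540 -0.60/-0.551 -0.61/-0.564 -0.59/-0.549 -0.58/-0.546 -0.54/-0.527 -0.54/-0.528 -0.53/-0.527 -0.
[... 565 characters left out ...]
.60/-0.595 -0.60/-0.596 -0.60/-0.601 -0.58/-0.592 -0.57/-0.586 -0.57/-0.591 -0.55/-0.581 0.43/0.084 0.43/0.081
170 -0.59/-0.595 -0.62/-0.615 -0.59/-0.603 -0.60/-0.610 -0.57/-0.597 -0.55/-0.584 0.44/0.084 0.45/0.088 0.45/0.086 0.45/0.087
171 -0.60/-0.611 -0.63/-0.631 -0.61/-0.622 0.45/0.096 0.46/0.096 0.45/0.092 0.45/0.090 0.44/0.082 0.45/0.083 0.45/0.084
172 -0.57/-0.600 0.44/0.088 0.45/0.091 0.46/0.097 0.47/0.098 0.46/0.094 0.46/0.092 0.47/0.097 0.47/0.092 0.47/0.089
173 0.44/0.084 0.46/0.092 0.46/0.091 0.46/0.091 0.46/0.091 0.47/0.095 0.48/0.097 0.48/0.094 0.47/0.088 0.48/0.092
174 0.45/0.087 0.46/0.090 0.46/0.084 0.47/0.091 0.47/0.091 0.47/0.092 0.48/0.092 0.47/0.088 0.47/0.082 0.48/0.089
```

Depth puts the visible tip near z = 0.14, higher than the nominal 0.117. I'll approach slowly and use the force reading to find contact.

Request:
apply_moves --plan '[{"grip": 0, "offset": [-0.1, 0.3, 0.5], "spin": 0}, {"grip": 0, "offset": [-0.1, 0.3, 1.0], "spin": 0}, {"grip": 0, "offset": [-0.1, 0.3, 1.4], "spin": 0}, {"grip": 0, "offset": [-0.1, 0.3, 1.6], "spin": 0}, {"grip": 0, "offset": [-0.1, 0.3, 1.6], "spin": 0}]'

```text
time_s: 2.6
tcp_pos: [0.4659, 0.0561, 0.1236]
ee_rot: [[-0.994, -0.108, -0.001], [-0.108, 0.994, -0.0], [0.001, -0.0, -1.0]]
wrist_force: [1.1, -0.1, 0.4]
gripper_width: 0.005
gripper_force: 0.0
```

Request:
apply_moves --plan '[{"grip": 0, "offset": [0, 0, 0.1], "spin": 0}, {"grip": 0, "offset": [0, 0, 0.2], "spin": 0}, {"grip": 0, "offset": [0, 0, 0.3], "spin": 0}, {"grip": 0, "offset": [0, 0, 0.3], "spin": 0}]'

```text
time_s: 3.0
tcp_pos: [0.4661, 0.0563, 0.1209]
ee_rot: [[-0.994, -0.109, -0.0], [-0.109, 0.994, -0.0], [0.0, -0.0, -1.0]]
wrist_force: [0.4, 0.6, -0.4]
gripper_width: 0.007
gripper_force: 0.0
```

Run:
```python
from station import r
from h import *
s=r.sense(); print(s["time_s"],s["tcp_pos"].round(4),s["wrist_force"].round(2),s["gripper_width"])
c=r.capture("scene")
for v in range(160,176):
    row=[]
    for u in range(263,272):
        o,d=ray(c,(u,v)); X=o+d*c["depth"][v,u]; row.append("%.2f/%.3f"%(X[0],X[2]))
    print(v,*row)
a=np.load("scene1.npz")
cv2.imwrite("pics/x3.png",np.hstack([cv2.resize(i,None,fx=7,fy=7,interpolation=cv2.INTER_CUBIC) for i in (a["img"][120:180,50:105],c["img"][135:195,240:295])]))
```

```text
3.0 [0.4661 0.0563 0.1209] [ 0.38  0.55 -0.45] 0.0068125266280690796
160 -0.60/-0.512 -0.61/-0.516 0.45/0.151 0.46/0.155 0.47/0.157 0.48/0.164 0.48/0.162 0.47/0.156 0.48/0.157
161 -0.60/-0.519 -0.60/-0.522 -0.59/-0.520 0.46/0.149 0.47/0.153 0.47/0.155 0.48/0.157 0.47/0.151 0.48/0.151
162 -0.61/-0.533 -0.59/-0.521 -0.60/-0.531 0.46/0.147 0.47/0.149 0.47/0.147 0.48/0.153 0.48/0.149 0.48/0.147
163 -0.61/-0.539 -0.62/-0.550 -0.62/-0.557 0.46/0.139 0.46/0.138 0.47/0.141 0.47/0.143 0.47/0.141 0.47/0.140
164 -0.61/-0.551 -0.60/-0.551 -0.61/-0.561 0.47/0.138 0.46/0.136 0.47/0.138 0.48/0.141 0.47/0.136 0.48/0.136
165 -0.61/-0.559 -0.62/-0.569 0.45/0.127 0.46/0.129 0.47/0.133 0.47/0.134 0.48/0.138 0.47/0.132 0.47/0.128
166 -0.61/-0.573 -0.60/-0.567 -0.61/-0.576 0.46/0.126 0.47/0.130 0.48/0.133 0.48/0.131 0.47/0.126 0.47/0.125
167 -0.59/-0.565 -0.59/-0.568 -0.60/-0.581 -0.59/-0.577 -0.58/-0.574 0.47/0.123 0.48/0.127 -0.53/-0.551 -0.52/-0.543
168 -0.59/-0.578 -0.59/-0.578 -0.61/-0.594 -0.59/-0.584 -0.57/-0.577 -0.58/-0.585 -0.55/-0.570 -0.56/-0.575 -0.54/-0.569
169 -0.61/-0.595 -0.61/-0.599 -0.60/-0.596 -0.61/-0.605 -0.58/-0.592 -0.58/-0.595 -0.57/-0.593 -0.53/-0.569 0.43/0.083
170 -0.60/-0.598 -0.60/-0.602 -0.60/-0.605 -0.60/-0.611 -0.58/-0.602 -0.57/-0.598 0.44/0.086 0.44/0.082 0.44/0.086
171 -0.60/-0.611 -0.60/-0.614 -0.60/-0.618 0.45/0.094 0.45/0.092 0.45/0.093 0.46/0.094 0.46/0.089 0.45/0.084
172 -0.60/-0.621 0.44/0.087 0.46/0.095 0.46/0.092 0.47/0.098 0.47/0.098 0.46/0.092 0.47/0.097 0.47/0.093
173 0.44/0.084 0.45/0.090 0.46/0.094 0.47/0.098 0.47/0.092 0.47/0.096 0.47/0.093 0.48/0.093 0.47/0.090
174 0.46/0.089 0.45/0.084 0.46/0.090 0.47/0.095 0.47/0.090 0.48/0.093 0.47/0.087 0.47/0.087 0.47/0.084
175 0.46/0.085 0.46/0.084 0.47/0.087 0.47/0.085 0.48/0.092 0.48/0.090 0.48/0.087 0.47/0.081 0.48/0.082
```

View pics/x3.png

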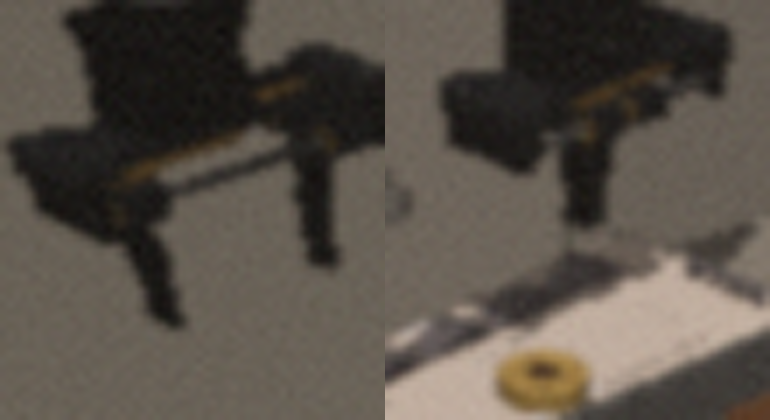

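The right half shows the tip still about 4–5 px (roughly 20 mm) above tab 1, with no contact force yet. I'll keep descending in small steps.

Request:
apply_moves --plan '[{"grip": 0, "offset": [0, 0, 0.1], "spin": 0}, {"grip": 0, "offset": [0, 0, 0.2], "spin": 0}, {"grip": 0, "offset": [0, 0, 0.3], "spin": 0}, {"grip": 0, "offset": [0, 0, 0.4], "spin": 0}, {"grip": 0, "offset": [0, 0, 0.5], "spin": 0}]'

```text
time_s: 3.55
tcp_pos: [0.4661, 0.0563, 0.1158]
ee_rot: [[-0.994, -0.109, -0.0], [-0.109, 0.994, -0.0], [0.0, -0.0, -1.0]]
wrist_force: [-0.1, -0.9, 0.7]
gripper_width: 0.002
gripper_force: 0.0
```

Request:
apply_moves --plan '[{"grip": 0, "offset": [0, 0, 0.1], "spin": 0}, {"grip": 0, "offset": [0, 0, 0.2], "spin": 0}, {"grip": 0, "offset": [0, 0, 0.3], "spin": 0}]'

```text
time_s: 3.85
tcp_pos: [0.4662, 0.0563, 0.1129]
ee_rot: [[-0.994, -0.109, -0.0], [-0.109, 0.994, 0.0], [0.0, 0.0, -1.0]]
wrist_force: [0.1, -0.8, -0.1]
gripper_width: 0.005
gripper_force: 0.0
```

Request:
apply_moves --plan '[{"grip": 0, "offset": [0, 0, 0.1], "spin": 0}, {"grip": 0, "offset": [0, 0, 0.2], "spin": 0}, {"grip": 0, "offset": [0, 0, 0.3], "spin": 0}, {"grip": 0, "offset": [0, 0, 0.4], "spin": 0}]'

```text
time_s: 4.25
tcp_pos: [0.4661, 0.0563, 0.1089]
ee_rot: [[-0.994, -0.109, -0.0], [-0.109, 0.994, 0.0], [0.0, 0.0, -1.0]]
wrist_force: [-0.7, -0.6, -0.1]
gripper_width: 0.009
gripper_force: 0.0
```

Run:
```python
from station import r
from h import *
c=r.capture("scene"); s=r.sense(); print(s["tcp_pos"].round(4),s["wrist_force"].round(2))
for v in range(164,176):
    row=[]
    for u in range(263,272):
        o,d=ray(c,(u,v)); X=o+d*c["depth"][v,u]; row.append("%.2f/%.3f"%(X[0],X[2]))
    print(v,*row)
cv2.imwrite("pics/x4.png",cv2.resize(c["img"][145:195,235:300],None,fx=10,fy=10,interpolation=cv2.INTER_CUBIC))
```

```text
[0.466  0.0562 0.1087] [-0.64 -0.42 -0.33]
164 -0.59/-0.539 -0.59/-0.544 -0.60/-0.553 0.46/0.134 0.47/0.138 0.48/0.142 0.47/0.139 0.47/0.137 0.48/0.137
165 -0.60/-0.554 -0.59/-0.554 -0.61/-0.569 0.46/0.131 0.47/0.131 0.47/0.136 0.47/0.134 0.47/0.127 0.48/0.133
166 -0.61/-0.571 -0.61/-0.572 0.45/0.121 0.46/0.127 0.46/0.124 0.47/0.131 0.47/0.128 0.47/0.126 0.47/0.125
167 -0.61/-0.579 -0.60/-0.577 0.45/0.116 0.46/0.120 0.47/0.123 0.47/0.124 0.48/0.125 0.47/0.121 0.47/0.119
168 -0.60/-0.579 -0.60/-0.582 0.45/0.110 0.46/0.117 0.47/0.119 0.47/0.120 0.48/0.121 0.47/0.117 0.48/0.119
169 -0.61/-0.598 -0.59/-0.586 -0.59/-0.593 -0.59/-0.598 0.47/0.115 0.48/0.118 0.47/0.115 0.47/0.110 0.43/0.083
170 -0.61/-0.608 -0.59/-0.598 -0.59/-0.600 -0.60/-0.611 -0.60/-0.613 -0.58/-0.602 0.44/0.086 0.44/0.084 0.44/0.080
171 -0.60/-0.611 -0.61/-0.617 -0.61/-0.622 0.46/0.098 0.46/0.097 0.46/0.094 0.45/0.088 0.45/0.084 0.45/0.085
172 -0.60/-0.616 0.44/0.087 0.46/0.094 0.46/0.098 0.46/0.094 0.47/0.097 0.47/0.095 0.47/0.097 0.47/0.096
173 0.44/0.082 0.46/0.092 0.46/0.091 0.46/0.093 0.47/0.093 0.47/0.095 0.47/0.094 0.48/0.097 0.48/0.094
174 0.46/0.089 0.46/0.087 0.47/0.091 0.47/0.092 0.47/0.087 0.48/0.095 0.47/0.087 0.47/0.087 0.48/0.086
175 0.46/0.086 0.46/0.086 0.47/0.087 0.47/0.090 0.47/0.088 0.48/0.089 0.47/0.084 0.48/0.085 0.48/0.083
```

View pics/x4.png

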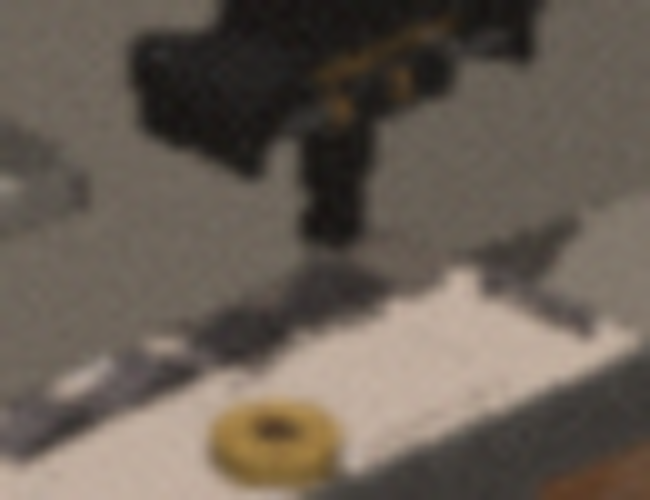

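Here the tip ends at about px (268.5,169.5), roughly z = 0.111, so the gap is still about 14 mm. The clear surroundings show that the body has clearance.

Request:
apply_moves --plan '[{"grip": 0, "offset": [0, 0, 0.2], "spin": 0}, {"grip": 0, "offset": [0, 0, 0.4], "spin": 0}, {"grip": 0, "offset": [0, 0, 0.6], "spin": 0}, {"grip": 0, "offset": [0, 0, 0.7], "spin": 0}, {"grip": 0, "offset": [0, 0, 0.8], "spin": 0}]'

```text
time_s: 4.8
tcp_pos: [0.4661, 0.0563, 0.1008]
ee_rot: [[-0.994, -0.109, -0.0], [-0.109, 0.994, -0.0], [0.0, -0.0, -1.0]]
wrist_force: [-0.2, -0.8, 0.3]
gripper_width: 0.004
gripper_force: 0.0
```

Request:
apply_moves --plan '[{"grip": 0, "offset": [0, 0, 0.1], "spin": 0}, {"grip": 0, "offset": [0, 0, 0.2], "spin": 0}]'

```text
time_s: 5.0
tcp_pos: [0.4662, 0.0563, 0.0989]
ee_rot: [[-0.994, -0.109, 0.0], [-0.109, 0.994, 0.0], [-0.0, 0.0, -1.0]]
wrist_force: [0.3, 0.2, 0.2]
gripper_width: 0.004
gripper_force: 0.0
```

Request:
apply_moves --plan '[{"grip": 0, "offset": [0, 0, 0.1], "spin": 0}, {"grip": 0, "offset": [0, 0, 0.2], "spin": 0}]'

```text
time_s: 5.2
tcp_pos: [0.4662, 0.0563, 0.0969]
ee_rot: [[-0.994, -0.109, 0.0], [-0.109, 0.994, 0.0], [-0.0, 0.0, -1.0]]
wrist_force: [0.6, 0.2, 0.8]
gripper_width: 0.001
gripper_force: 0.0
```

Request:
apply_moves --plan '[{"grip": 0, "offset": [0, 0, 0.1], "spin": 0}]'

```text
time_s: 5.3
tcp_pos: [0.4662, 0.0563, 0.0959]
ee_rot: [[-0.994, -0.109, 0.0], [-0.109, 0.994, 0.0], [-0.0, 0.0, -1.0]]
wrist_force: [-0.5, -0.4, -0.1]
gripper_width: 0.007
gripper_force: 0.0
```

Request:
apply_moves --plan '[{"grip": 0, "offset": [0, 0, 0.1], "spin": 0}]'

```text
time_s: 5.4
tcp_pos: [0.4662, 0.0563, 0.0949]
ee_rot: [[-0.994, -0.109, 0.0], [-0.109, 0.994, 0.0], [-0.0, 0.0, -1.0]]
wrist_force: [-0.1, -0.7, 1.1]
gripper_width: 0.008
gripper_force: 0.0
```

Request:
apply_moves --plan '[{"grip": 0, "offset": [0, 0, 0.1], "spin": 0}]'

```text
time_s: 5.5
tcp_pos: [0.4661, 0.0563, 0.0939]
ee_rot: [[-0.994, -0.109, 0.0], [-0.109, 0.994, 0.0], [-0.0, -0.0, -1.0]]
wrist_force: [-0.3, -0.0, 0.0]
gripper_width: 0.009
gripper_force: 0.0
```

Request:
apply_moves --plan '[{"grip": 0, "offset": [0, 0, 0.1], "spin": 0}]'

```text
time_s: 5.6
tcp_pos: [0.4662, 0.0563, 0.093]
ee_rot: [[-0.994, -0.109, -0.0], [-0.109, 0.994, -0.0], [0.0, -0.0, -1.0]]
wrist_force: [-1.1, 0.7, 2.2]
gripper_width: 0.006
gripper_force: 1.2
```

Request:
apply_moves --plan '[{"grip": 0, "offset": [0, 0, 0.1], "spin": 0}]'

```text
time_s: 5.7
tcp_pos: [0.4662, 0.0563, 0.0921]
ee_rot: [[-0.994, -0.109, 0.0], [-0.109, 0.994, -0.0], [-0.0, -0.0, -1.0]]
wrist_force: [-1.2, 0.4, 2.6]
gripper_width: 0.003
gripper_force: 1.2
```

Request:
apply_moves --plan '[{"grip": 0, "offset": [0, 0, 0.1], "spin": 0}]'

```text
time_s: 5.8
tcp_pos: [0.4662, 0.0563, 0.0911]
ee_rot: [[-0.994, -0.109, 0.0], [-0.109, 0.994, -0.0], [-0.0, -0.0, -1.0]]
wrist_force: [-1.1, 0.3, 2.1]
gripper_width: 0.003
gripper_force: 1.2
```

Request:
apply_moves --plan '[{"grip": 0, "offset": [0, 0, 0.1], "spin": 0}]'

```text
time_s: 5.9
tcp_pos: [0.4662, 0.0563, 0.09]
ee_rot: [[-0.994, -0.109, 0.0], [-0.109, 0.994, 0.0], [-0.0, 0.0, -1.0]]
wrist_force: [-0.4, -0.2, 2.1]
gripper_width: -0.001
gripper_force: 1.2
```

Contact was at TCP z ≈ 0.0935, and the tab yields at about 2–3 N. I'll press on to about 8 mm of travel (TCP z ≈ 0.0853).

Request:
apply_moves --plan '[{"grip": 0, "offset": [0, 0, 0.1], "spin": 0}, {"grip": 0, "offset": [0, 0, 0.2], "spin": 0}, {"grip": 0, "offset": [0, 0, 0.3], "spin": 0}]'

```text
time_s: 6.2
tcp_pos: [0.4662, 0.0563, 0.0869]
ee_rot: [[-0.994, -0.109, 0.0], [-0.109, 0.994, -0.0], [-0.0, -0.0, -1.0]]
wrist_force: [-1.1, 1.6, 2.5]
gripper_width: 0.006
gripper_force: 1.2
```

Request:
apply_moves --plan '[{"grip": 0, "offset": [0, 0, 0.1], "spin": 0}, {"grip": 0, "offset": [0, 0, 0.17], "spin": 0}, {"grip": 0, "offset": [0, 0, 0.17], "spin": 0}]'

```text
time_s: 6.5
tcp_pos: [0.4662, 0.0563, 0.0851]
ee_rot: [[-0.994, -0.109, -0.0], [-0.109, 0.994, -0.0], [0.0, 0.0, -1.0]]
wrist_force: [-0.2, 0.1, 1.1]
gripper_width: 0.003
gripper_force: 0.5
```

Request:
apply_moves --plan '[{"grip": 0, "offset": [0, -0.6, 0], "spin": 0}, {"grip": 0, "offset": [0, -1.3, 0], "spin": 0}, {"grip": 0, "offset": [0, -2.1, 0], "spin": 0}, {"grip": 0, "offset": [0, -2.9, 0], "spin": 0}, {"grip": 0, "offset": [0, -3.7, 0], "spin": 0}]'

```text
time_s: 7.0
tcp_pos: [0.471, 0.0194, 0.0856]
ee_rot: [[-0.994, -0.108, 0.002], [-0.108, 0.994, 0.001], [-0.002, 0.001, -1.0]]
wrist_force: [-0.8, 4.2, 3.6]
gripper_width: 0.008
gripper_force: 2.1
```

Request:
apply_moves --plan '[{"grip": 0, "offset": [0, -0.8, 0.02], "spin": 0}, {"grip": 0, "offset": [0, -1.6, 0.02], "spin": 0}, {"grip": 0, "offset": [0, -2.4, 0.02], "spin": 0}, {"grip": 0, "offset": [0, -3.2, 0.02], "spin": 0}, {"grip": 0, "offset": [0, -4.0, 0.02], "spin": 0}]'

```text
time_s: 7.5
tcp_pos: [0.4739, -0.0214, 0.0847]
ee_rot: [[-0.994, -0.108, -0.002], [-0.108, 0.994, -0.001], [0.002, -0.0, -1.0]]
wrist_force: [-0.1, -0.4, 0.5]
gripper_width: 0.003
gripper_force: 0.0
```

Request:
apply_moves --plan '[{"grip": 0, "offset": [0, -0.8, 0], "spin": 0}, {"grip": 0, "offset": [0, -1.6, 0], "spin": 0}, {"grip": 0, "offset": [0, -2.4, 0], "spin": 0}, {"grip": 0, "offset": [0, -3.2, 0], "spin": 0}, {"grip": 0, "offset": [0, -4.0, 0], "spin": 0}]'

```text
time_s: 8.0
tcp_pos: [0.4791, -0.0607, 0.0853]
ee_rot: [[-0.994, -0.109, 0.0], [-0.109, 0.994, -0.0], [-0.0, -0.0, -1.0]]
wrist_force: [-0.2, 1.0, 2.2]
gripper_width: 0.005
gripper_force: 1.2
```

Request:
apply_moves --plan '[{"grip": 0, "offset": [0, -0.8, 0], "spin": 0}, {"grip": 0, "offset": [0, -1.6, 0], "spin": 0}, {"grip": 0, "offset": [0, -2.4, 0], "spin": 0}, {"grip": 0, "offset": [0, -3.2, 0], "spin": 0}, {"grip": 0, "offset": [0, -4.0, 0], "spin": 0}]'

```text
time_s: 8.5
tcp_pos: [0.4834, -0.1, 0.0852]
ee_rot: [[-0.994, -0.108, 0.0], [-0.108, 0.994, 0.001], [-0.001, 0.001, -1.0]]
wrist_force: [0.4, 5.1, 1.8]
gripper_width: 0.008
gripper_force: 2.1
```

Request:
apply_moves --plan '[{"grip": 0, "offset": [0, -0.8, 0], "spin": 0}, {"grip": 0, "offset": [0, -1.6, 0], "spin": 0}, {"grip": 0, "offset": [0, -2.2, 0], "spin": 0}, {"grip": 0, "offset": [0, -2.4, 0], "spin": 0}, {"grip": 0, "offset": [0, -2.4, 0], "spin": 0}]'

```text
time_s: 9.0
tcp_pos: [0.4859, -0.1244, 0.0851]
ee_rot: [[-0.994, -0.108, 0.0], [-0.108, 0.994, -0.001], [0.0, -0.001, -1.0]]
wrist_force: [-0.5, -1.6, 2.3]
gripper_width: 0.003
gripper_force: 0.9
```

Run:
```python
from station import r
from h import *
u=np.array([-.109,.994]); n=np.array([.994,.109]); L=np.array([.475,-.0284])
for name in ("top","scene"):
    c=r.capture(name)
    for i,y in enumerate((.084,.026,-.032,-.090)):
        zs=[]
        for k in np.linspace(-.008,.008,9):
            X=np.r_[L+u*y+n*k,.087]; p=c["R"]@X+c["t"]; q=(c["mtx"]@p/p[2])[:2].round().astype(int)
            o,d=ray(c,q); zs.append((o+d*c["depth"][q[1],q[0]])[2])
        print(name,i+1,np.round(np.median(zs),4),np.round(zs,3))
```

```text
top 1 0.4857 [0.49  0.49  0.489 0.486 0.486 0.478 0.478 0.477 0.477]
top 2 0.4263 [0.422 0.426 0.426 0.426 0.426 0.431 0.433 0.433 0.432]
top 3 0.4232 [0.421 0.421 0.423 0.423 0.422 0.427 0.429 0.429 0.429]
top 4 0.4473 [0.447 0.447 0.446 0.448 0.447 0.442 0.442 0.453 0.45 ]
scene 1 0.0885 [0.088 0.088 0.088 0.087 0.087 0.087 0.088 0.088 0.088]
scene 2 0.0878 [0.089 0.088 0.088 0.088 0.088 0.088 0.088 0.088 0.088]
scene 3 0.0856 [0.086 0.086 0.09  0.09  0.089 0.085 0.085 0.085 0.086]
scene 4 0.0945 [0.096 0.096 0.094 0.094 0.094 0.097 0.092 0.092 0.087]
```

Tabs 1–3 read about 4 mm above the lid, so they are home. The finger still stands on tab 4 at the same height, so I'll lift straight up and check.

Request:
apply_moves --plan '[{"grip": 0, "offset": [0, 0, -0.5], "spin": 0}, {"grip": 0, "offset": [0, 0, -2], "spin": 0}, {"grip": 0, "offset": [0, 0, -5], "spin": 0}, {"grip": 0, "offset": [0, 0, -9], "spin": 0}, {"grip": 0, "offset": [0, 0, -13], "spin": 0}]'

```text
time_s: 9.6
tcp_pos: [0.4849, -0.1234, 0.2161]
ee_rot: [[-0.994, -0.109, -0.002], [-0.109, 0.994, 0.0], [0.002, 0.0, -1.0]]
wrist_force: [1.6, -0.4, -1.1]
gripper_width: 0.008
gripper_force: 0.0
```

Request:
apply_moves --plan '[{"grip": 0, "offset": [1, -4, 0], "spin": 0}, {"grip": 0, "offset": [2, -8, 0], "spin": 0}, {"grip": 0, "offset": [3, -12, 0], "spin": 0}, {"grip": 0, "offset": [4, -16, 0], "spin": 0}, {"grip": 0, "offset": [5, -20, 0], "spin": 0}]'

```text
time_s: 10.1
tcp_pos: [0.4571, -0.3289, 0.215]
ee_rot: [[-0.994, -0.109, -0.001], [-0.109, 0.994, 0.001], [0.001, 0.001, -1.0]]
wrist_force: [0.7, -1.0, 0.1]
gripper_width: 0.007
gripper_force: 0.0
```

Run:
```python
from station import r
from h import *
u=np.array([-.109,.994]); n=np.array([.994,.109]); L=np.array([.475,-.0284])
c=r.capture("top"); S=r.capture("scene")
for c2 in (c,S):
    for i,y in enumerate((.084,.026,-.032,-.090)):
        zs=[]
        for k in np.linspace(-.008,.008,9):
            X=np.r_[L+u*y+n*k,.087]; p=c2["R"]@X+c2["t"]; q=(c2["mtx"]@p/p[2])[:2].round().astype(int)
            o,d=ray(c2,q); zs.append((o+d*c2["depth"][q[1],q[0]])[2])
        print(i+1,np.round(np.median(zs),4))
a=cv2.resize(c["img"][150:230,195:305],None,fx=5,fy=5,interpolation=cv2.INTER_CUBIC)
cv2.imwrite("pics/end.png",a)
```

```text
1 0.0851
2 0.0889
3 0.0863
4 0.0865
1 0.0868
2 0.0862
3 0.0885
4 0.087
```

View pics/end.png

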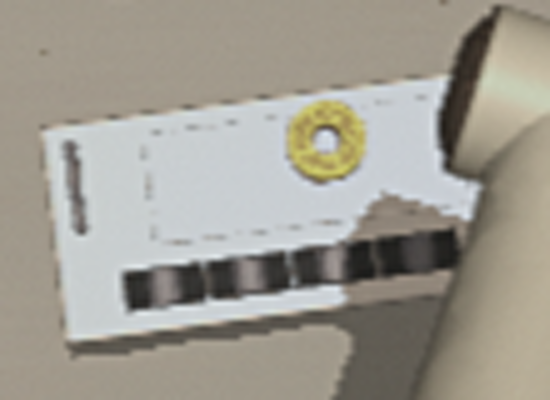

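The end picture shows all four tabs down (crop px 165–420, 285–250, each 2–5 mm above the lid by depth) and the roll in its original place at (327,140). I'm handing the job in.

```bash
python3 -c "
from station import r
print(r.finish_job())"
```

```text
the job is handed in; nothing more can be done
None
```

All four tabs were pressed home in one stroke from the pull-loop end, with about 5 N measured at the wrist at most; the gold roll did not move, and I handed the job in at about 10 s (the hand-in returned no verdict).

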